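# Feed one dark blank with the control stick

### The job

We need the dark wooden blank for the next handle. Tilt the control stick fully towards the colour of the gate that holds the dark blank back, keep it there until the blank has rolled down and come to rest against the front stops, then let the stick return to its centre. After that pick the dark blank up and lay it gently, flat, in the grey job tray; the pale blank stays behind its gate and the tape measure and sanding block stay where they are.

Things in the scene. Friction and masses are not known exactly. Their poses are not given: they have to be found in the camera images.
- control_box: round grey control box fixed to the table, 92 mm across, 38 mm high (black rubber boot in the middle up to 58 mm). Origin at the centre of its underside, z up. A green bar lies on its top 34 mm from the centre on its +y side, a blue bar on its -y side.
- knob (a point): centre of the black ball knob (31 mm across) on top of the stick; when centred it is straight above the control box's origin, 150 mm above the table. Below the ball comes a collar 18 mm across down to 21 mm under the ball's centre, then a bare rod 11 mm across.
- stick (a joint): tilt of the stick (rad), 0 upright, + towards the green bar (box +y), - towards blue; stops at +-0.46. It pivots about the box's x axis 40 mm above the table, 110 mm below the knob's centre; a spring (1 N m/rad, about 4 N at the knob at full tilt) returns it to 0. Tilting towards a colour lifts that colour's gate: a blank passes from about 0.25 rad; let go too soon, the gate shuts.
- feeder: grey gravity feeder on a plywood base fixed to the table, 226 x 222 mm, 174 mm high at the gate posts. Two lanes, 92 mm wide inside, centred at its y = +50 mm (green gate) and -50 mm (blue gate), slope 12 degrees down to its -x, the robot's side. Origin on its underside between the lanes, below the stops' points. Gates (two steel pins joined by a coloured bar) at x = 115 mm; blanks wait behind them at x = 134, z = 75 mm, under thin guard bars.
- stop_green (a point): where the centre of a blank comes to rest in the green lane: feeder x = 0, y = +50, z = 46 mm (up to 4 mm play along y). The blank then lies along the feeder's y on two end rails, against two rubber stops (top z = 54 mm). Between the rails and stops the middle 54 mm of the lane is open down to the 8 mm base board, so fingers can straddle the blank there. Lane walls stand about 20 mm above the rails.
- stop_blue (a point): the same point in the blue lane (feeder y = -50 mm), built the same way. A blue plate (green in the other lane) lies on the base board below it.
- gate_green (a joint): lift of the green gate (m), in the feeder's +y lane: 0 shut, 0.046 fully open, 0.1 m per rad of stick; it dips below 0, still shut, while the other gate is lifted.
- gate_blue (a joint): lift of the blue gate (m), in the feeder's -y lane: 0 shut, 0.046 fully open, 0.1 m per rad of stick; it dips below 0, still shut, while the other gate is lifted.
- blank_dark_centre (a point): centre of the dark brown wooden blank, a plain round dowel 28 mm across and 84 mm long, about 40 g; its long axis is y. Starts behind one of the two gates, lying across the lane; which one varies.
- blank_pale_centre (a point): centre of the pale wooden blank, same size, long axis y, behind the other gate.
- job_tray: grey open plastic tray fixed to the table, 112 (x) x 142 (y) mm outside, 30 mm high, walls and floor 5 mm. Origin at the centre of its underside; a blank lying on its floor has its centre 19 mm above the table.
- tape_measure: yellow pocket tape measure standing on the table, 71 x 30 x 62 mm, loose; origin at the centre of its underside. Leave alone.
- sanding_block: cork sanding block, 56 x 96 x 31 mm, loose; origin at the centre of its underside. Leave alone.

How it is judged:
By the outcome, as a careful person would: the job done as asked, in the order asked, and still so for the second after the job is handed in, with the robot touching nothing.
It also fails if it takes over 48 s, if anything falls off the work surface, if the arm or the gripper's body presses on something with over 40 N, if the wrist force passes 120 N, or if a joint passes its speed limit or range.

### The arm

A 6-joint arm with a two-finger parallel gripper is mounted at the origin on the work surface; the furniture and walls round the work are solid. World frame = base frame: x ahead of the robot, y to its left, z up, the work surface at z = 0. Lengths are in m, angles in degrees, forces in N, time in s.
With the tool pointing down it reaches from about 0.4 to 0.825 m from the base axis. Payload 7 kg.
Tool frame: the origin (TCP) lies midway between the tips of the shut fingers; the grasp point (between the pads) lies 19 mm behind it (r.hold_point_z is the distance from the TCP to the grasp point, in m); x points along the fingers, y is the direction in which the jaws open and shut, and the axes are right-handed (so a half turn about x gives the same grasp; the last joint's range is limited). The gripper opens to 88 mm and grips with 3 to 60 N. Pads are 19 mm wide; open, the fingers measure 130 mm over their backs; the gripper's body (78 mm by 193 mm) begins 47 mm behind the grasp point.
Start: joints at [83.142, 20.546, 0.682, 0, -70.136, -16.507], TCP at [0.268, 0.62, 0.227] pointing down, gripper open.
Joint ranges: [-176.03, 176.03], [-82.01, 121.73], [-58.28, 71.71], [-173.87, 95.51], [-174.79, -0.11], [-173.66, 173.66]. Speed limits (degrees/s): [136.94, 136.94, 172.46, 180, 180, 180].

### API

Orientations are given as [roll, pitch, yaw] about the fixed x, y, z axes, in that order (R = Rz(yaw) Ry(pitch) Rx(roll)).
In Python, from plant import r, viewer, order gives the robot as it stands. The module is installed in compiled form; this text tells all that it offers.
- The arm moves only by the shell command python3 -m creep 'ROWS' [FORCE]. ROWS is JSON, a list of rows, each an object of numbers: "ax", "ay", "az": the turn, a rotation vector about the tool's x, y, z in degrees; "tx", "ty", "tz": the shift along the tool's x, y, z in m; "fingers": the finger opening in m, from 0 to 0.0876. A call has 1 to 5 rows; each row is the pose to reach, as a shift and turn from the pose commanded when the call began, along the tool's axes at that moment; what a row does not reach only later rows make up. A row lasts 1/10 s, in which the tool goes at most 50 mm and 8.59 degrees, less where a joint would pass 70% of its speed; a pose out of reach is approached as far as the arm can. A call with a gripper value outside its range is refused whole. The fingers move at their own pace and stop on an object; FORCE is the grip in N (left out, the last holds). Time passes only in rows, so rows that repeat a pose let the fingers close. It gives the time, the measured TCP pose, the force and the opening at its end, in the units of the state.
- r.get_state(): the state, without advancing time (a new reading comes with each control period).
- viewer.capture(name): name is "scene" or "top" or "wrist"; returns a dict with "pixels" (400x640x3 uint8, blue, green, red), "depth" (400x640 float32, m along the optical axis (not along the pixel's ray), 0 where there is no reading), "fx", "fy", "cx", "cy" (pixels), "rvec" (rotation vector, rad) and "tvec" (3), from world to camera coordinates, as OpenCV has them; the wrist camera has in their place "T_tool_cam" (4x4, takes a point from camera to tool coordinates, whose origin is the TCP and whose axes are the tool frame's). Camera axes: x right, y down, z forward; pixel columns grow to the right and rows downward; lengths in m; the calibration is good to about 2 mm. A picture is of the moment at which its call begins: read the wrist's pose just before it.
- order.close_job(): hands the job in, once; it reports no verdict.
The state is a dict: "time_s": time; "joints": joint angles; "qd": joint speeds; "joint_torque": joint torques, N m; "tcp_pos": TCP position; "eef_rot": TCP orientation; "contact_force": force on the tool from outside, world axes, zero at the start; "moment": the same for the moment, N m; "gripper_width": finger opening in m.
Only numpy, scipy, OpenCV 4.12 (cv2) and the standard library are available. Lean on these libraries where they do the work, as an engineer would, in place of code of your own. Each camera call takes 0.05 s, during which the arm holds its last target.

## Working session

There is one attempt and no reset: what is moved stays moved. The work goes in short steps, Python scripts to look and compute and a shell command to move; the robot and the scene stay as the last step left them, time stands still between calls to the robot, and variables do not carry over. Pictures are saved under pics/ and viewed, and the job is handed in when it is done.

```bash
mkdir -p pics; ls; python3 - <<'E'
from plant import r,viewer
import cv2,pickle
s=r.get_state();print(s, r.hold_point_z)
for n in ("scene","top","wrist"):
    c=viewer.capture(n);cv2.imwrite(f"pics/{n}0.png",c["pixels"]);pickle.dump(c,open(f"{n}0.pkl","wb"))
    print(n,{k:v for k,v in c.items() if k not in("pixels","depth")})
E
```

```text
pics
{'time_s': 0.0, 'joints': array([ 8.31406614e+01,  2.05926634e+01,  6.33148346e-01, -1.82233621e-02,
       -7.01358847e+01, -1.65071281e+01]), 'qd': array([ 0.05132843,  0.0453384 ,  0.08498192, -0.04701879,  0.04861512,
        0.10216985]), 'joint_torque': array([-7.89829355e-04, -5.82722139e+01,  2.93066561e+01,  6.99742377e+00,
        6.92790709e-03, -1.52407133e-04]), 'tcp_pos': array([0.26755161, 0.61917654, 0.22561004]), 'eef_rot': array([  96.32837539,   89.90307384, -107.04429775]), 'contact_force': array([0.59292559, 0.2581212 , 0.49002688]), 'moment': array([-0.03341141, -0.02126749,  0.03663382]), 'gripper_width': 0.0874849730120867} 0.0188
scene {'fx': 489.4942530854767, 'fy': 489.4942530854767, 'cx': 310.93669376566226, 'cy': 202.88150893329941, 'rvec': array([ 2.02084895, -1.39747548,  0.56700723]), 'tvec': array([-0.22480752,  0.3996645 ,  0.95993152])}
top {'fx': 477.6200386499924, 'fy': 477.6200386499924, 'cx': 323.38080805926194, 'cy': 196.6900914983465, 'rvec': array([ 2.12900131, -2.15193791,  0.15675268]), 'tvec': array([-0.02833298,  0.50516574,  1.32270783])}
wrist {'fx': 310.12176318523564, 'fy': 310.12176318523564, 'cx': 319.80372392247386, 'cy': 200.52262191988598, 'T_tool_cam': array([[-6.68622377e-04, -2.58192405e-01,  9.66093285e-01,
        -1.58614398e-01],
       [ 9.99999542e-01, -8.34469395e-04,  4.69073139e-04,
         1.86705734e-04],
       [ 6.85064157e-04,  9.66093156e-01,  2.58192845e-01,
        -6.90757148e-02],
       [ 0.00000000e+00,  0.00000000e+00,  0.00000000e+00,
         1.00000000e+00]])}
```

View pics/scene0.png

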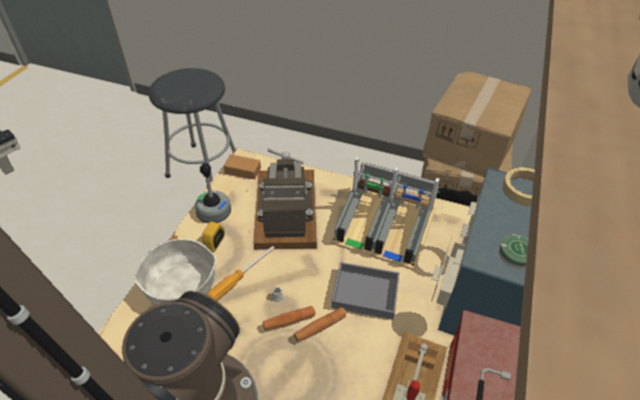

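View pics/top0.png

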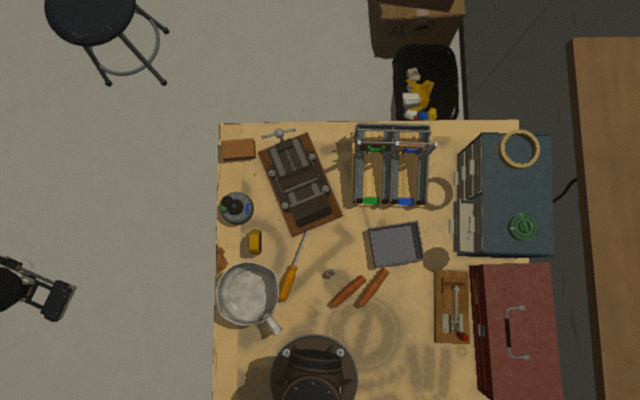

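View pics/wrist0.png

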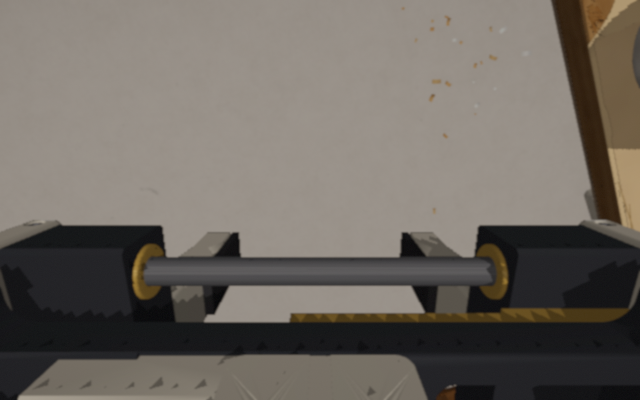

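The top view shows the stick at about (235,205), the feeder at about (392,165) and the tray at about (395,245). The arm is off the left side of the table. I'll zoom in on the feeder and the stick.

```bash
python3 - <<'E'
import cv2,pickle
import numpy as np
a=pickle.load(open("scene0.pkl","rb"))["pixels"];b=pickle.load(open("top0.pkl","rb"))["pixels"]
f=lambda im,x0,y0,w,h,k:cv2.resize(im[y0:y0+h,x0:x0+w],None,fx=k,fy=k,interpolation=cv2.INTER_CUBIC)
A=np.hstack([f(a,325,145,130,130,3),f(b,340,110,130,130,3)])
cv2.imwrite("pics/feeder_z.png",A)
B=np.hstack([f(a,180,150,70,80,5),f(b,205,180,70,80,5)])
cv2.imwrite("pics/stick_z.png",B)
E
```

```text
(no output)
```

View pics/feeder_z.png

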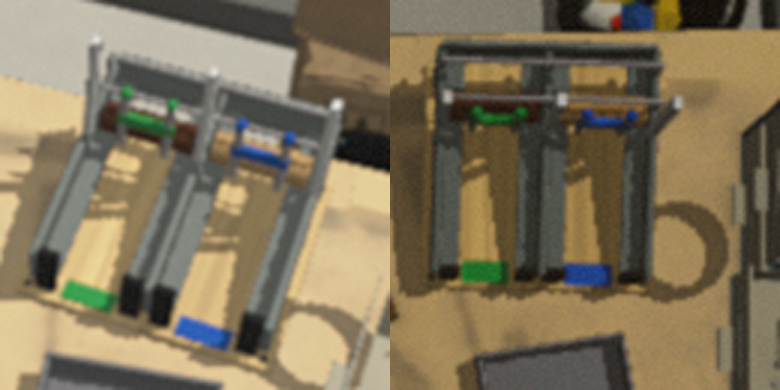

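View pics/stick_z.png

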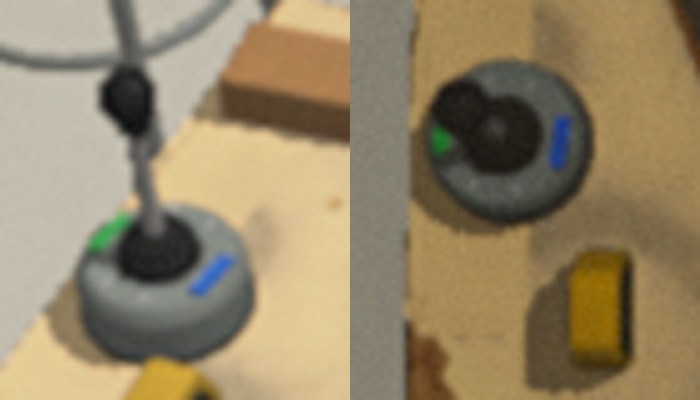

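The dark brown blank is behind the green gate (left lane, top view about (373,147)), so the stick has to go towards green, the box's left side. Next I'll measure positions.

```bash
cat > h.py <<'E'
import cv2,pickle,numpy as np
def ld(n): return pickle.load(open(n+".pkl","rb"))
def ray(c,u,v):
    R=cv2.Rodrigues(c["rvec"])[0]; d=R.T@np.array([(u-c["cx"])/c["fx"],(v-c["cy"])/c["fy"],1]); return -R.T@c["tvec"],d
def plane(c,uv,z):
    o,d=ray(c,*uv); return o+d*(z-o[2])/d[2]
def tri(c1,p1,c2,p2):
    o1,d1=ray(c1,*p1);o2,d2=ray(c2,*p2)
    t=np.linalg.lstsq(np.c_[d1,-d2],o2-o1,rcond=None)[0]
    a=o1+d1*t[0];b=o2+d2*t[1];return (a+b)/2,np.linalg.norm(a-b)
def proj(c,X): return cv2.projectPoints(np.float64([X]),c["rvec"],c["tvec"],np.array([[c["fx"],0,c["cx"]],[0,c["fy"],c["cy"]],[0,0,1.]]),None)[0].ravel()
def blobs(c,name,minA=8,roi=None):
    h=cv2.cvtColor(c["pixels"],cv2.COLOR_BGR2HSV)
    lo,hi={"green":((50,110,50),(75,255,255)),"blue":((108,130,60),(125,255,255)),"yellow":((20,180,90),(30,255,255))}[name]
    m=cv2.inRange(h,lo,hi)
    if roi: k=np.zeros_like(m);x,y,w,hh=roi;k[y:y+hh,x:x+w]=1;m*=k
    n,l,s,ce=cv2.connectedComponentsWithStats(m)
    out=[]
    for i in range(1,n):
        if s[i,4]>=minA:
            out.append((ce[i].round(2),s[i].tolist(),cv2.minAreaRect(np.argwhere(l==i)[:,::-1].astype(np.float32))))
    return out
E
python3 - <<'E'
from h import *
S,T=ld("scene0"),ld("top0")
for n,c in(("S",S),("T",T)):
  for k in("green","blue","yellow"):
    for b in blobs(c,k,6): print(n,k,b[0],b[1], np.round(b[2][2]))
E
```

```text
S green [366.89 175.33] [366, 174, 3, 4, 9] 45.0
S green [382.12 179.12] [381, 178, 3, 3, 8] 90.0
S green [372.93 185.63] [365, 182, 18, 8, 67] 18.0
S green [201.06 196.28] [198, 194, 8, 6, 18] 51.0
S green [354.27 243.37] [346, 239, 18, 9, 94] 18.0
S blue [405. 186.] [404, 185, 3, 3, 7] 45.0
S blue [421.09 190.64] [420, 189, 3, 4, 11] 90.0
S blue [410.94 196.68] [403, 194, 17, 7, 47] 15.0
S blue [221.67 204.86] [219, 202, 7, 7, 21] 45.0
S blue [392.44 255.68] [384, 251, 18, 10, 91] 18.0
S yellow [210.27 233.35] [203, 223, 17, 28, 205] 12.0
T green [375.43 148.13] [367, 145, 19, 6, 63] 4.0
T green [371.  200.5] [364, 198, 15, 6, 90] 90.0
T green [222.88 207.5 ] [222, 205, 3, 6, 16] 90.0
T green [521.03 228.22] [518, 222, 9, 11, 36] 68.0
T green [528.33 225.4 ] [527, 222, 4, 9, 15] 72.0
T blue [422.17 115.17] [418, 111, 9, 9, 60] 90.0
T blue [409.74 149.76] [405, 147, 12, 5, 34] 90.0
T blue [420.   148.29] [419, 147, 3, 3, 7] 90.0
T blue [405.19 201.31] [398, 198, 15, 7, 90] 90.0
T blue [246.52 207.81] [245, 203, 4, 10, 27] 11.0
T yellow [421.29  92.39] [407, 80, 27, 31, 384] 90.0
T yellow [432.12 113.74] [429, 108, 8, 12, 81] 90.0
T yellow [253.72 240.54] [249, 230, 11, 22, 200] 3.0
```

```bash
python3 - <<'E'
from h import *
S,T=ld("scene0"),ld("top0")
np.set_printoptions(precision=4,suppress=True)
print("plateG",tri(S,(354.27,243.37),T,(371,200.5)),plane(S,(354.27,243.37),.01),plane(T,(371,200.5),.01))
print("plateB",tri(S,(392.44,255.68),T,(405.19,201.31)),plane(S,(392.44,255.68),.01),plane(T,(405.19,201.31),.01))
print("barB",tri(S,(221.67,204.86),T,(246.52,207.81)),plane(S,(221.67,204.86),.039),plane(T,(246.52,207.81),.039))
print("barG",plane(S,(201.06,196.28),.039),plane(T,(222.9,207.5),.039))
print("knob",tri(S,(205,168.6),T,(226.6,200.6)))
# knob dark mask
for n,c,roi in(("S",S,(195,155,20,25)),("T",T,(215,190,20,18))):
  x,y,w,h=roi;g=c["pixels"][y:y+h,x:x+w].max(2);print(n);print(g)
E
```

```text
plateG (array([ 0.4962, -0.1713,  0.0097]), np.float64(0.0011953474312092695)) [ 0.4957 -0.1708  0.01  ] [ 0.4964 -0.1718  0.01  ]
plateB (array([ 0.4929, -0.2706,  0.0089]), np.float64(0.0009365592557554408)) [ 0.4918 -0.2703  0.01  ] [ 0.4929 -0.2709  0.01  ]
barB (array([0.4745, 0.1865, 0.0383]), np.float64(0.0033811346295677808)) [0.4731 0.1876 0.039 ] [0.4752 0.1849 0.039 ]
barG [0.4817 0.2537 0.039 ] [0.4768 0.2521 0.039 ]
knob (array([0.4794, 0.2196, 0.1516]), np.float64(0.0027920547786434357))
S
[[193 193 193 193 196 194 191 164 112  83  88 103 140 179 196 197 192 192
  191 180]
 [192 195 194 193 194 195 193 171 125  86  86 102 134 175 194 191 178 171
  167 156]
 [194 194 194 194 194 196 196 185 142  93  85  98 126 166 183 174 156 147
  139 131]
 [197 195 196 196 196 197 196 188 151 100  81  94 112 143 155 152 142 132
  120 120]
 [194 195 193 191 191 191 187 176 147 103  86  92 104 121 128 127 122 118
  127 148]
 [174 176 173 171 167 165 158 151 135 107  87  93 101 106 112 115 124 147
  168 183]
 [143 143 143 138 135 130 128 128 122 102  87  89 101 112 132 153 167 184
  190 1
[... 2367 characters left out ...]
  30  43
   58  55]
 [134 129 140 165 161 143  89  39  30  34  33  34  41  38  38  33  32  31
   35  32]
 [132 140 158 171 153 111  52  32  29  30  35  35  37  38  35  33  32  30
   34  35]
 [138 141 163 167 144  96  47  28  30  31  32  32  37  33  29  32  30  33
   33  32]
 [132 147 168 160 121  77  50  33  32  32  34  33  36  31  30  31  29  37
   51  45]
 [134 143 166 154 105  74  56  47  28  27  29  32  31  35  33  29  33  46
   59  54]
 [131 141 152 129  89  72  65  73  50  34  29  33  29  31  31  33  41  48
   65  64]
 [134 128 119  98  82  66  80 102  89  64  39  34  30  28  24  32  39  49
   52  64]
 [136 127  97  94  82  65  83 115 113 102  66  43  34  34  32  28  34  42
   43  44]]
```

```bash
python3 - <<'E'
from h import *
from plant import r
from scipy.spatial.transform import Rotation as Ro
np.set_printoptions(precision=4,suppress=True)
S,T=ld("scene0"),ld("top0")
s=r.get_state();e=s["eef_rot"];R=Ro.from_euler("xyz",e,degrees=True).as_matrix();print(R)
cs={}
for n,c,(x,y,w,h) in(("S",S,(325,258,80,62)),("T",T,(362,217,66,56))):
  hs=cv2.cvtColor(c["pixels"],cv2.COLOR_BGR2HSV)
  m=np.zeros(hs.shape[:2],np.uint8);m[y:y+h,x:x+w]=cv2.inRange(hs,(0,0,0),(180,70,150))[y:y+h,x:x+w]
  cnt=max(cv2.findContours(m,cv2.RETR_EXTERNAL,cv2.CHAIN_APPROX_NONE)[0],key=cv2.contourArea)
  b=cv2.approxPolyDP(cv2.convexHull(cnt),4,True)[:,0];cs[n]=b
  print(n,cv2.contourArea(cnt));
  for p in b: print(p,plane(c,p,.03))
  v=c["pixels"].copy();cv2.polylines(v,[b.reshape(-1,1,2)],True,(0,0,255));cv2.imwrite(f"pics/tray{n}.png",cv2.resize(v[y-10:y+h+10,x-10:x+w+10],None,fx=4,fy=4))
a=cv2.imread("pics/trayS.png");b=cv2.imread("pics/trayT.png");H=max(a.shape[0],b.shape[0]);p=lambda i:cv2.copyMakeBorder(i,0,H-i.shape[0],0,0,0)
cv2.imwrite("pics/tray.png",np.hstack([p(a),p(b)]))
# vise height by depth
R_=cv2.Rodrigues(T["rvec"])[0]
v,u=np.mgrid[0:400,0:640];d=T["depth"];P=np.stack([(u-T["cx"])/T["fx"]*d,(v-T["cy"])/T["fy"]*d,d],-1).reshape(-1,3);W=((P-T["tvec"])@R_).reshape(400,640,3)
for nm,(x,y,w,h) in dict(vise=(258,125,85,110),bowl=(215,260,65,75),stick=(215,190,40,35),drawers=(455,130,100,125),feeder=(345,120,95,90)).items():
  q=W[y:y+h,x:x+w].reshape(-1,3);q=q[d[y:y+h,x:x+w].ravel()>0];print(nm,np.percentile(q[:,2],99.5),q.min(0),q.max(0))
E
```

```text
[[-0.0004 -0.3966 -0.918 ]
 [-0.0011 -0.918   0.3966]
 [-1.      0.0012 -0.0001]]
S 2829.5
[398 273] [ 0.4307 -0.2963  0.03  ]
[393 319] [ 0.3077 -0.3148  0.03  ]
[331 307] [ 0.2884 -0.1792  0.03  ]
[341 262] [ 0.4137 -0.1614  0.03  ]
T 1911.0
[416 221] [ 0.4333 -0.2961  0.03  ]
[424 259] [ 0.326  -0.3144  0.03  ]
[375 266] [ 0.308  -0.1764  0.03  ]
[369 228] [ 0.4148 -0.1622  0.03  ]
vise 0.12185454053409679 [ 0.399  -0.0918 -0.0115] [0.732  0.1611 0.1257]
bowl 0.07301560117970289 [ 0.1215  0.0878 -0.7311] [0.3458 0.4484 0.0789]
stick 0.16535368656756752 [ 0.4322  0.1683 -0.7362] [0.6564 0.4553 0.1697]
drawers 0.2633440707777051 [ 0.3307 -0.6845 -0.0778] [ 0.7281 -0.3813  0.2664]
feeder 0.1696269460812179 [ 0.4704 -0.4026 -0.731 ] [ 0.9762 -0.0963  0.1791]
```

View pics/tray.png

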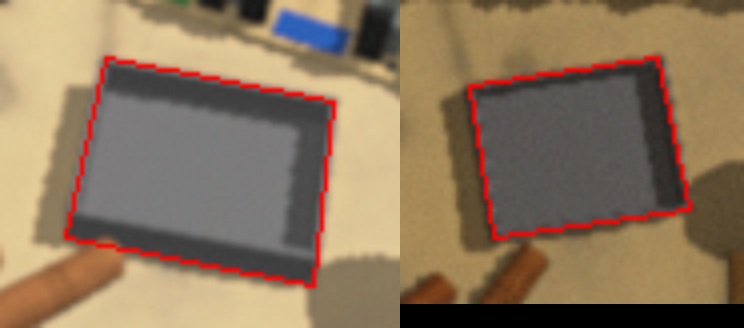

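Tray centre comes out at about (0.370, -0.237) with yaw about +8°. The box is at about (0.478, 0.220) with yaw about -7°, and the knob at about (0.479, 0.220, 0.151). I'll move towards the stick with the jaws straddling along the box's y.

```bash
python3 -m creep '[{"ty":0.02,"tz":-0.025,"ax":-3},{"ty":0.05,"tz":-0.062,"ax":-6},{"ty":0.08,"tz":-0.1,"ax":-9,"fingers":0.06},{"ty":0.11,"tz":-0.137,"ax":-12,"fingers":0.06},{"ty":0.14,"tz":-0.174,"ax":-15.6,"fingers":0.06}]'
cat > go.py <<'E'
import sys
from h import *
from plant import r
from scipy.spatial.transform import Rotation as Ro
np.set_printoptions(precision=4,suppress=True)
def go(xyz,ya):
    "world target TCP and world angle of tool y (tool pointing down) -> tool shift and turn"
    s=r.get_state();R=Ro.from_euler("xyz",s["eef_rot"],degrees=True).as_matrix()
    y=np.array([np.cos(np.radians(ya)),np.sin(np.radians(ya)),0]);x=np.array([0,0,-1.]);Rt=np.c_[x,y,np.cross(x,y)]
    print("t",s["time_s"],"tcp",s["tcp_pos"],"ya",np.degrees(np.arctan2(R[1,1],R[0,1])),"F",s["contact_force"],"w",s["gripper_width"],"j",s["joints"].round(1))
    print("shift",R.T@(np.array(xyz)-s["tcp_pos"]),"turn",Ro.from_matrix(R.T@Rt).as_rotvec(degrees=True))
if __name__=="__main__": a=[float(v) for v in sys.argv[1:]];go(a[:3],a[3])
E
python3 go.py 0.478 0.220 0.2256 -97.4
```

```text
t 0.15 tcp [0.2676 0.6193 0.2259] ya -113.36811221957944 F [ 0.2769 -0.4827 -0.3791] w 0.08787679430865625 j [ 83.1  20.6   0.6  -0.  -70.1 -16.5]
shift [ 0.0007  0.2831 -0.3516] turn [-15.9681   0.0021  -0.0687]invalid input
```

```bash
python3 -m creep '[{"ax":-3,"ay":0,"az":0,"tx":0,"ty":0.02,"tz":-0.025,"fingers":0.06},{"ax":-6,"ay":0,"az":0,"tx":0,"ty":0.05,"tz":-0.062,"fingers":0.06},{"ax":-9,"ay":0,"az":0,"tx":0,"ty":0.08,"tz":-0.1,"fingers":0.06},{"ax":-12,"ay":0,"az":0,"tx":0,"ty":0.11,"tz":-0.137,"fingers":0.06},{"ax":-15.6,"ay":0,"az":0,"tx":0,"ty":0.14,"tz":-0.174,"fingers":0.06}]'
python3 go.py 0.478 0.220 0.2256 -97.4
```

```text
time_s: 0.65
tcp_pos: [0.3723, 0.4202, 0.2264]
eef_rot: [69.9, 90.0, -117.7]
contact_force: [0.9, 0.8, -0.1]
gripper_width: 0.0608
t 0.65 tcp [0.3723 0.4202 0.2264] ya -97.61327277410423 F [ 0.9347  0.8277 -0.1004] w 0.06076983255400428 j [ 68.4   9.9 -13.9  -0.  -66.2  14. ]
shift [ 0.0008  0.1845 -0.1313] turn [-0.2133  0.0056 -0.0152]
```

```bash
python3 -m creep '[{"ax":0,"ay":0,"az":0,"tx":0,"ty":0.037,"tz":-0.026,"fingers":0.06},{"ax":0,"ay":0,"az":0,"tx":0,"ty":0.074,"tz":-0.052,"fingers":0.06},{"ax":0,"ay":0,"az":0,"tx":0,"ty":0.111,"tz":-0.079,"fingers":0.06},{"ax":0,"ay":0,"az":0,"tx":0,"ty":0.148,"tz":-0.105,"fingers":0.06},{"ax":0,"ay":0,"az":0,"tx":0,"ty":0.1845,"tz":-0.131,"fingers":0.06}]'
python3 go.py 0.478 0.220 0.142 -97.4
python3 - <<'E'
from plant import viewer,r
import cv2,pickle
s=r.get_state()
for n in("scene","wrist"):
    c=viewer.capture(n);cv2.imwrite(f"pics/{n}1.png",c["pixels"]);c["s"]=s;pickle.dump(c,open(f"{n}1.pkl","wb"))
E
```

```text
time_s: 1.15
tcp_pos: [0.4772, 0.2198, 0.2267]
eef_rot: [-107.0, 90.0, 65.3]
contact_force: [1.5, 0.6, -0.6]
gripper_width: 0.0599
t 1.15 tcp [0.4772 0.2198 0.2267] ya -97.75238299696845 F [ 1.4631  0.566  -0.6411] w 0.059930721732600986 j [ 46.1   6.4 -18.1  -0.  -65.5  36.1]
shift [ 0.0847 -0.0003 -0.0008] turn [-0.3524 -0.003   0.0097]
```

View pics/wrist1.png

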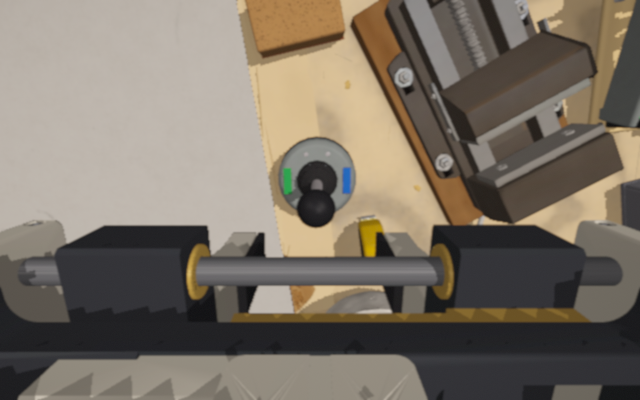

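View pics/scene1.png

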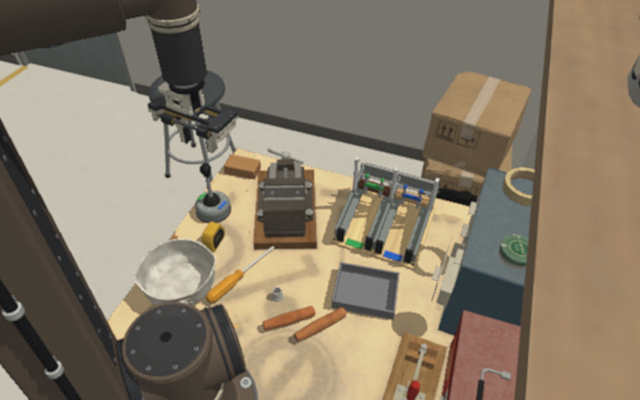

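In the wrist view the green bar is at (287,180), the blue bar at (347,180) and the knob at (316,208). The bars lie level in the image, so the jaw axis matches the box axis. Checking that numerically:

```bash
cat >> h.py <<'E'
def wray(c,uv):
    from scipy.spatial.transform import Rotation as Ro
    s=c["s"];R=Ro.from_euler("xyz",s["eef_rot"],degrees=True).as_matrix();M=c["T_tool_cam"]
    d=M[:3,:3]@np.array([(uv[0]-c["cx"])/c["fx"],(uv[1]-c["cy"])/c["fy"],1]);return s["tcp_pos"]+R@M[:3,3],R@d
def wplane(c,uv,z):
    o,d=wray(c,uv);return o+d*(z-o[2])/d[2]
E
python3 - <<'E'
from h import *
np.set_printoptions(precision=4,suppress=True)
c=ld("wrist1")
for k in("green","blue"):
  for b in blobs(c,k,10,(260,130,110,100)): print(k,b[0],wplane(c,b[0],.039),b[1],b[2][1:])
x,y,w,h=298,186,38,44
g=c["pixels"][y:y+h,x:x+w].max(2)
m=(g<62).astype(np.uint8);m[:8]=0
M=cv2.moments(m);p=(x+M["m10"]/M["m00"],y+M["m01"]/M["m00"]);print(p)
for z in(.15,): print(wplane(c,(316.5,208.5),z),wplane(c,p,z))
E
```

```text
green [287.09 181.03] [0.4815 0.2564 0.039 ] [284, 168, 8, 26, 183] ((25.0, 7.0), 90.0)
blue [345.98 179.85] [0.4738 0.19   0.039 ] [343, 168, 7, 25, 61] ((24.0, 6.0), 90.0)
(315.65434565434566, 208.67432567432567)
[0.4771 0.2222 0.15  ] [0.477  0.2229 0.15  ]
```

```bash
python3 -m creep '[{"ax":0,"ay":0,"az":0,"tx":0.03,"ty":-0.001,"tz":0,"fingers":0.05},{"ax":0,"ay":0,"az":0,"tx":0.06,"ty":-0.002,"tz":0,"fingers":0.05},{"ax":0,"ay":0,"az":0,"tx":0.084,"ty":-0.0025,"tz":0,"fingers":0.05},{"ax":0,"ay":0,"az":0,"tx":0.084,"ty":-0.0025,"tz":0,"fingers":0.05}]'
python3 go.py 0.478 0.220 0.142 -96.6
python3 - <<'E'
from plant import viewer,r
import cv2,pickle
c=viewer.capture("scene");cv2.imwrite("pics/s2.png",cv2.resize(c["pixels"][60:240,130:330],None,fx=3,fy=3))
c=viewer.capture("wrist");cv2.imwrite("pics/w2.png",c["pixels"])
E
```

```text
time_s: 1.65
tcp_pos: [0.4751, 0.2228, 0.1394]
eef_rot: [46.2, 89.6, -141.6]
contact_force: [-0.5, 0.2, -0.1]
gripper_width: 0.0499
t 1.65 tcp [0.4751 0.2228 0.1394] ya -97.79152350139023 F [-0.4821  0.174  -0.1296] w 0.04993323445543564 j [ 46.5  11.1 -24.8  -0.1 -54.5  35.7]
shift [-0.0026  0.0024 -0.0032] turn [-1.1921  0.2506 -0.2562]
```

View pics/s2.png

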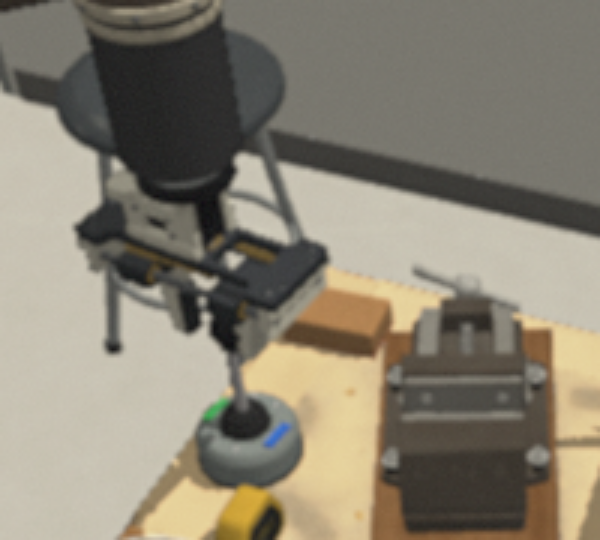

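View pics/w2.png

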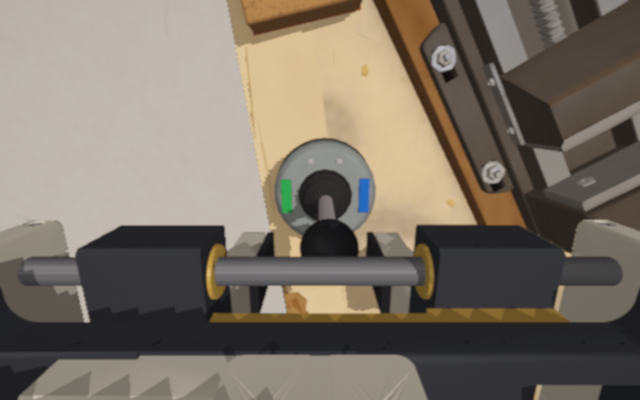

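The knob is between the fingers at (330,240), slightly nearer the blue-side finger. I'll push towards green (-ty), following the arc.

```bash
python3 -m creep '[{"ax":0,"ay":0,"az":0,"tx":0,"ty":-0.008,"tz":0,"fingers":0.05},{"ax":0,"ay":0,"az":0,"tx":0.0005,"ty":-0.018,"tz":0,"fingers":0.05},{"ax":0,"ay":0,"az":0,"tx":0.002,"ty":-0.028,"tz":0,"fingers":0.05},{"ax":0,"ay":0,"az":0,"tx":0.004,"ty":-0.037,"tz":0,"fingers":0.05},{"ax":0,"ay":0,"az":0,"tx":0.006,"ty":-0.044,"tz":0,"fingers":0.05}]'
python3 go.py 0.478 0.220 0.142 -96.6
python3 - <<'E'
from plant import viewer,r
import cv2,pickle
for i in(1,):
    c=viewer.capture("wrist");cv2.imwrite("pics/w3.png",c["pixels"])
E
```

```text
time_s: 2.25
tcp_pos: [0.4832, 0.2685, 0.1366]
eef_rot: [120.3, 90.0, -67.5]
contact_force: [0.5, -3.0, 2.2]
gripper_width: 0.0501
t 2.25 tcp [0.4832 0.2685 0.1366] ya -97.73717258750752 F [ 0.528  -2.9552  2.2473] w 0.05009627490691854 j [ 49.4  13.5 -21.9   0.  -54.5  32.9]
shift [-0.0054  0.0487 -0.0014] turn [-1.1372 -0.0094 -0.0165]
```

View pics/w3.png

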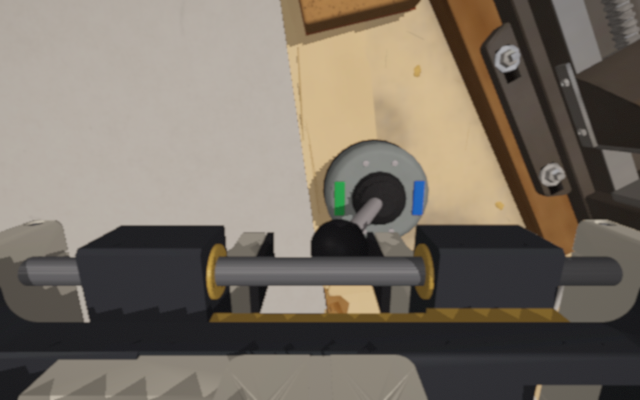

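The stick is tilted towards green with the knob on the pad at (340,243) and about 3 N of force, so roughly 0.34 rad. Continuing to the stop.

```bash
python3 -m creep '[{"ax":0,"ay":0,"az":0,"tx":0.0025,"ty":-0.006,"tz":0,"fingers":0.05},{"ax":0,"ay":0,"az":0,"tx":0.004,"ty":-0.010,"tz":0,"fingers":0.05},{"ax":0,"ay":0,"az":0,"tx":0.005,"ty":-0.012,"tz":0,"fingers":0.05},{"ax":0,"ay":0,"az":0,"tx":0.005,"ty":-0.0125,"tz":0,"fingers":0.05}]'
python3 -m creep '[{"ax":0,"ay":0,"az":0,"tx":0,"ty":-0.001,"tz":0,"fingers":0.05}]'
python3 -m creep '[{"ax":0,"ay":0,"az":0,"tx":0,"ty":-0.001,"tz":0,"fingers":0.05}]'
python3 - <<'E'
from plant import viewer,r
import cv2,pickle
s=r.get_state();c=viewer.capture("scene");cv2.imwrite("pics/s4.png",cv2.resize(c["pixels"][145:275,325:455],None,fx=4,fy=4))
c=viewer.capture("wrist");cv2.imwrite("pics/w4.png",c["pixels"])
E
```

```text
time_s: 2.7
tcp_pos: [0.484, 0.2774, 0.1313]
eef_rot: [74.2, 89.7, -113.6]
contact_force: [-0.2, -12.5, 7.8]
gripper_width: 0.0502
time_s: 2.8
tcp_pos: [0.484, 0.2776, 0.1312]
eef_rot: [74.3, 89.6, -113.5]
contact_force: [0.2, -16.8, 8.6]
gripper_width: 0.0503
time_s: 2.9
tcp_pos: [0.484, 0.2776, 0.1312]
eef_rot: [74.7, 89.5, -113.1]
contact_force: [1.0, -18.8, 8.7]
gripper_width: 0.0501
```

View pics/s4.png

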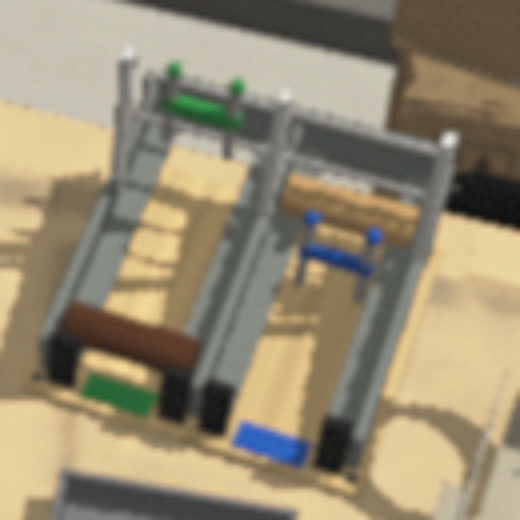

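View pics/w4.png

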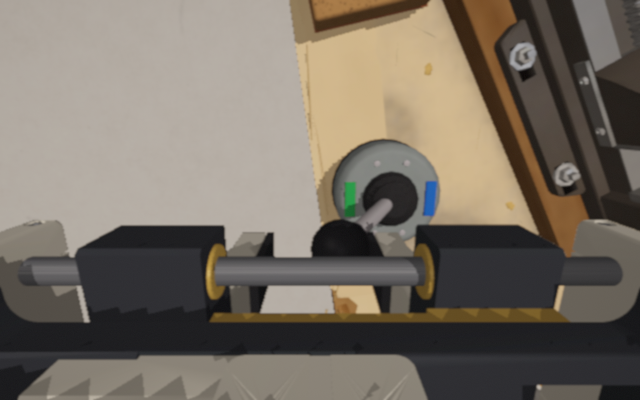

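The force has risen to about 19 N, so the stick is on its stop. The gate is fully up and the dark blank is at the front of the green lane, about (130,335) in the crop. I'll hold there while easing the push slightly, to be sure the blank is at rest.

```bash
python3 -m creep '[{"ax":0,"ay":0,"az":0,"tx":0,"ty":0.001,"tz":0,"fingers":0.05},{"ax":0,"ay":0,"az":0,"tx":0,"ty":0.001,"tz":0,"fingers":0.05},{"ax":0,"ay":0,"az":0,"tx":0,"ty":0.001,"tz":0,"fingers":0.05},{"ax":0,"ay":0,"az":0,"tx":0,"ty":0.001,"tz":0,"fingers":0.05},{"ax":0,"ay":0,"az":0,"tx":0,"ty":0.001,"tz":0,"fingers":0.05}]'
cat > cap.py <<'E'
from h import *
from plant import viewer,r
import sys
s=r.get_state()
for n in sys.argv[2:]:
    c=viewer.capture(n);c["s"]=s;pickle.dump(c,open(n+sys.argv[1]+".pkl","wb"));cv2.imwrite(f"pics/{n}{sys.argv[1]}.png",c["pixels"])
E
cat > dk.py <<'E'
from h import *
def dark(c,roi):
    x,y,w,h=roi;hs=cv2.cvtColor(c["pixels"],cv2.COLOR_BGR2HSV);m=np.zeros(hs.shape[:2],np.uint8)
    m[y:y+h,x:x+w]=(cv2.inRange(hs,(0,90,25),(14,255,130)))[y:y+h,x:x+w]
    m=cv2.morphologyEx(m,cv2.MORPH_OPEN,np.ones((3,3),np.uint8))
    n,l,s,ce=cv2.connectedComponentsWithStats(m);i=1+np.argmax(s[1:,4])
    return ce[i],s[i].tolist(),cv2.minAreaRect(np.argwhere(l==i)[:,::-1].astype(np.float32))
E
python3 cap.py 5 scene top
python3 -m creep '[{"ax":0,"ay":0,"az":0,"tx":0,"ty":0,"tz":0,"fingers":0.05},{"ax":0,"ay":0,"az":0,"tx":0,"ty":0,"tz":0,"fingers":0.05},{"ax":0,"ay":0,"az":0,"tx":0,"ty":0,"tz":0,"fingers":0.05},{"ax":0,"ay":0,"az":0,"tx":0,"ty":0,"tz":0,"fingers":0.05}]'
python3 cap.py 6 scene top
python3 - <<'E'
from dk import *
for k in "56":
  S,T=ld("scene"+k),ld("top"+k)
  a=dark(S,(330,150,60,100));b=dark(T,(345,125,45,90));print(a,b,tri(S,a[0],T,b[0]))
E
```

```text
time_s: 3.5
tcp_pos: [0.484, 0.2775, 0.1312]
eef_rot: [73.5, 89.6, -114.3]
contact_force: [0.3, -13.5, 7.3]
gripper_width: 0.0503
time_s: 4.0
tcp_pos: [0.484, 0.2775, 0.1312]
eef_rot: [73.4, 89.6, -114.4]
contact_force: [-0.8, -13.8, 7.7]
gripper_width: 0.0501
(array([357.11538462, 229.03846154]), [341, 221, 33, 16, 286], ((357.0377197265625, 229.367919921875), (33.79069900512695, 9.47787857055664), 15.945394515991211)) (array([373.40434783, 193.16521739]), [358, 189, 31, 9, 230], ((372.9679260253906, 193.2694854736328), (30.0988826751709, 7.701650142669678), 2.38594388961792)) (array([ 0.51053528, -0.17305642,  0.05049473]), np.float64(0.004591524675498237))
(array([357.12543554, 229.05574913]), [341, 221, 33, 16, 287], ((357.04150390625, 229.3516082763672), (33.78077697753906, 9.591121673583984), 15.642248153686523)) (array([373.26666667, 192.8952381 ]), [358, 189, 31, 9, 210], ((372.93133544921875, 193.21725463867188), (30.095935821533203, 7.553959846496582), 2.2906100749969482)) (array([ 0.51152106, -0.17284368,  0.04926384]), np.float64(0.004525341458950414))
```

The blank is unchanged between the two looks, so it is at rest. Bringing the stick back to centre in a controlled way.

```bash
python3 -m creep '[{"ax":0,"ay":0,"az":0,"tx":-0.003,"ty":0.008,"tz":0,"fingers":0.05},{"ax":0,"ay":0,"az":0,"tx":-0.005,"ty":0.018,"tz":0,"fingers":0.05},{"ax":0,"ay":0,"az":0,"tx":-0.008,"ty":0.029,"tz":0,"fingers":0.05},{"ax":0,"ay":0,"az":0,"tx":-0.01,"ty":0.04,"tz":0,"fingers":0.05},{"ax":0,"ay":0,"az":0,"tx":-0.011,"ty":0.05,"tz":0,"fingers":0.05}]'
python3 -m creep '[{"ax":0,"ay":0,"az":0,"tx":0,"ty":0.006,"tz":0,"fingers":0.06},{"ax":0,"ay":0,"az":0,"tx":0,"ty":0.008,"tz":0,"fingers":0.06},{"ax":0,"ay":0,"az":0,"tx":0,"ty":0.008,"tz":0,"fingers":0.06},{"ax":0,"ay":0,"az":0,"tx":0,"ty":0.008,"tz":0,"fingers":0.06}]'
python3 cap.py 7 wrist
```

```text
time_s: 4.6
tcp_pos: [0.4785, 0.2314, 0.1432]
eef_rot: [-121.9, 89.9, 50.3]
contact_force: [0.7, 0.2, -0.2]
gripper_width: 0.0501
time_s: 5.0
tcp_pos: [0.4772, 0.2239, 0.1426]
eef_rot: [-128.7, 90.0, 43.5]
contact_force: [0.2, 0.1, -0.1]
gripper_width: 0.0599
```

View pics/wrist7.png

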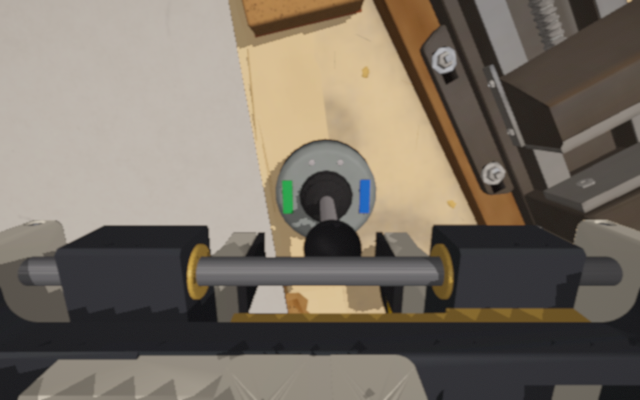

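The stick is upright at (333,240) with clear gaps on both sides. Lifting and heading to the feeder.

```bash
python3 -m creep '[{"ax":0,"ay":0,"az":0,"tx":-0.03,"ty":0,"tz":0,"fingers":0.06},{"ax":0,"ay":0,"az":0,"tx":-0.07,"ty":0,"tz":0,"fingers":0.06},{"ax":0,"ay":0,"az":0,"tx":-0.11,"ty":0,"tz":0,"fingers":0.06},{"ax":0,"ay":0,"az":0,"tx":-0.12,"ty":0,"tz":0,"fingers":0.06}]'
python3 go.py 0.505 -0.172 0.26 -181.9
```

```text
time_s: 5.45
tcp_pos: [0.4789, 0.225, 0.2673]
eef_rot: [-138.6, 89.6, 33.7]
contact_force: [0.8, 0.4, -0.7]
gripper_width: 0.0598
t 5.45 tcp [0.4789 0.225  0.2673] ya -97.71132499952066 F [ 0.7916  0.3927 -0.7106] w 0.05981745583974384 j [ 46.5   5.  -14.3   0.1 -70.3  35.8]
shift [ 0.0059  0.3899 -0.0791] turn [84.1876 -0.0503  0.4434]
```

```bash
python3 -m creep '[{"ax":8,"ay":0,"az":0,"tx":0,"ty":0.035,"tz":-0.007,"fingers":0.06},{"ax":16.5,"ay":0,"az":0,"tx":0,"ty":0.075,"tz":-0.015,"fingers":0.06},{"ax":25,"ay":0,"az":0,"tx":0,"ty":0.115,"tz":-0.023,"fingers":0.06},{"ax":33.5,"ay":0,"az":0,"tx":0,"ty":0.155,"tz":-0.031,"fingers":0.06},{"ax":42,"ay":0,"az":0,"tx":0,"ty":0.195,"tz":-0.04,"fingers":0.06}]'
python3 go.py 0.505 -0.172 0.26 -181.9
```

```text
time_s: 5.95
tcp_pos: [0.4901, 0.0238, 0.2623]
eef_rot: [-41.6, 90.0, 88.3]
contact_force: [1.8, 0.8, -0.7]
gripper_width: 0.0598
t 5.95 tcp [0.4901 0.0238 0.2623] ya -140.06686368733457 F [ 1.7528  0.7875 -0.6816] w 0.05981217054608622 j [ 25.8   1.6 -18.6  -0.  -69.8  14.2]
shift [ 0.0023  0.1143 -0.1596] turn [41.8331  0.007   0.0026]
```

```bash
python3 -m creep '[{"ax":8.4,"ay":0,"az":0,"tx":0,"ty":0.023,"tz":-0.032,"fingers":0.06},{"ax":16.8,"ay":0,"az":0,"tx":0,"ty":0.046,"tz":-0.064,"fingers":0.06},{"ax":25,"ay":0,"az":0,"tx":0,"ty":0.069,"tz":-0.096,"fingers":0.06},{"ax":33.5,"ay":0,"az":0,"tx":0,"ty":0.092,"tz":-0.128,"fingers":0.06},{"ax":41.8,"ay":0,"az":0,"tx":0,"ty":0.114,"tz":-0.16,"fingers":0.06}]'
python3 -m creep '[{"ax":0,"ay":0,"az":0,"tx":0,"ty":0,"tz":0,"fingers":0.06},{"ax":0,"ay":0,"az":0,"tx":0,"ty":0,"tz":0,"fingers":0.06}]'
python3 go.py 0.505 -0.172 0.26 -181.9
python3 cap.py 8 wrist top scene
```

```text
time_s: 6.45
tcp_pos: [0.5067, -0.1723, 0.2622]
eef_rot: [50.6, 90.0, 138.7]
contact_force: [0.5, 0.7, 0.7]
gripper_width: 0.0598
time_s: 6.65
tcp_pos: [0.5065, -0.1715, 0.2618]
eef_rot: [82.6, 89.9, 170.9]
contact_force: [-0.8, 0.4, -1.4]
gripper_width: 0.06
t 6.65 tcp [ 0.5065 -0.1715  0.2618] ya 178.3697953238684 F [-0.8221  0.4366 -1.3912] w 0.06002129687769671 j [  2.3   6.1 -13.8  -0.  -70.2  -3.9]
shift [ 0.0018  0.0015 -0.0006] turn [ 0.2698  0.0087 -0.0681]
```

View pics/wrist8.png

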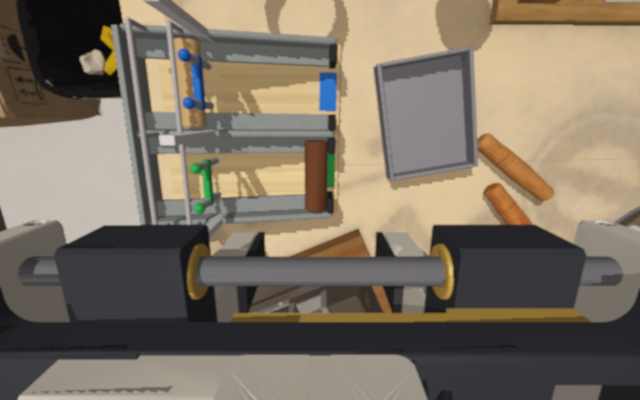

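The wrist view shows the dark blank against the stops at (316,176), lying vertical in the image and so square to the jaws. The green gate is shut again and the pale blank is still behind blue. Measuring it now.

```bash
python3 - <<'E'
from dk import *
np.set_printoptions(precision=4,suppress=True)
W=ld("wrist8");S=ld("scene6");T=ld("top6")
a=dark(W,(295,125,45,100));print(a)
def tr(o1,d1,o2,d2):
    t=np.linalg.lstsq(np.c_[d1,-d2],o2-o1,rcond=None)[0];p=o1+d1*t[0];q=o2+d2*t[1];return (p+q)/2,np.linalg.norm(p-q)
for cc,roi in((S,(330,150,60,100)),(T,(345,125,45,90))):
    b=dark(cc,roi)[2][0];print("tri",tr(*wray(W,a[2][0]),*ray(cc,*b)))
print("at46",wplane(W,a[2][0],.046), "ends",[wplane(W,(a[2][0][0],a[1][1]+k*a[1][3]),.05) for k in(0,1)])
for k in("green","blue"):
  for b in blobs(W,k,20,(150,30,200,200)): print(k,b[0],wplane(W,b[0],.01),b[1])
pts=[(377,67),(471,50),(475,163),(389,179)]
for p in pts: print(p,wplane(W,p,.03))
print(np.mean([wplane(W,p,.03) for p in pts],0))
E
```

```text
(array([315.6548, 175.1023]), [305, 141, 23, 71, 1466], ((316.0, 176.0), (70.0, 22.0), 90.0))
tri (array([ 0.5105, -0.1716,  0.0478]), np.float64(0.0018760283547078745))
tri (array([ 0.5106, -0.1736,  0.054 ]), np.float64(0.00042194925357685875))
at46 [ 0.5105 -0.1722  0.046 ] ends [array([ 0.5091, -0.2147,  0.05  ]), array([ 0.5119, -0.1274,  0.05  ])]
green [330.04 170.19] [ 0.4921 -0.1729  0.01  ] [327, 154, 7, 33, 226]
green [204.24 178.46] [ 0.6612 -0.1667  0.01  ] [190, 160, 24, 43, 362]
green [198.94 207.72] [ 0.6736 -0.1262  0.01  ] [194, 203, 11, 10, 79]
blue [184.96  55.15] [ 0.6656 -0.3193  0.01  ] [179, 49, 11, 12, 54]
blue [198.74  80.19] [ 0.6526 -0.2903  0.01  ] [192, 56, 13, 53, 225]
blue [328.27  78.05] [ 0.4919 -0.2881  0.01  ] [320, 73, 16, 26, 107]
blue [189.65 102.83] [ 0.6675 -0.2639  0.01  ] [183, 98, 12, 10, 48]
(377, 67) [ 0.4353 -0.2963  0.03  ]
(471, 50) [ 0.3271 -0.3114  0.03  ]
(475, 163) [ 0.3095 -0.18    0.03  ]
(389, 179) [ 0.4175 -0.1627  0.03  ]
[ 0.3724 -0.2376  0.03  ]
```

```bash
python3 -m creep '[{"ax":0,"ay":0,"az":0,"tx":0.03,"ty":-0.001,"tz":0,"fingers":0.06},{"ax":0,"ay":0,"az":0,"tx":0.07,"ty":-0.003,"tz":0,"fingers":0.06},{"ax":0,"ay":0,"az":0,"tx":0.11,"ty":-0.0035,"tz":0,"fingers":0.06},{"ax":0,"ay":0,"az":0,"tx":0.14,"ty":-0.0035,"tz":0,"fingers":0.06},{"ax":0,"ay":0,"az":0,"tx":0.15,"ty":-0.0035,"tz":0,"fingers":0.06}]'
python3 -m creep '[{"ax":0,"ay":0,"az":0,"tx":0,"ty":0,"tz":0,"fingers":0.06},{"ax":0,"ay":0,"az":0,"tx":0,"ty":0,"tz":0,"fingers":0.06}]'
python3 go.py 0.510 -0.172 0.027 -181.9
python3 cap.py 9 wrist scene
```

```text
time_s: 7.3
tcp_pos: [0.5084, -0.1696, 0.1098]
eef_rot: [86.0, 89.7, 174.6]
contact_force: [-0.7, 0.0, 1.2]
gripper_width: 0.0598
time_s: 7.5
tcp_pos: [0.5114, -0.1706, 0.1141]
eef_rot: [-100.8, 89.9, -12.3]
contact_force: [-0.1, 0.2, 1.1]
gripper_width: 0.0601
t 7.5 tcp [ 0.5114 -0.1706  0.1141] ya 178.52025581208656 F [-0.074   0.1596  1.1279] w 0.06006969212732208 j [  2.4  13.7 -25.3   0.  -51.   -3.9]
shift [ 0.0871  0.0015 -0.0014] turn [ 0.4202 -0.0208  0.1111]
```

View pics/wrist9.png

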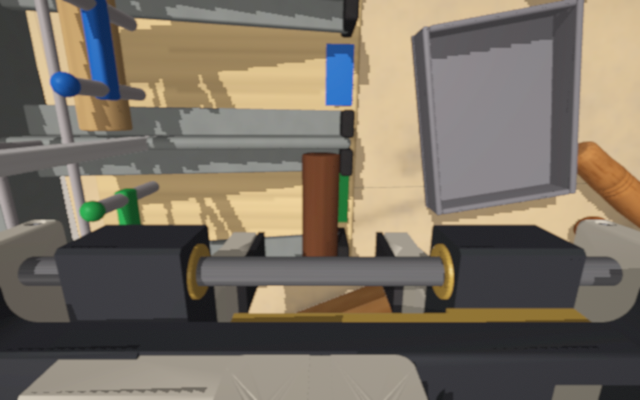

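The blank is centred between the fingers at column 321. Descending.

```bash
python3 -m creep '[{"ax":0.4,"ay":0,"az":0,"tx":0.03,"ty":0.001,"tz":-0.001,"fingers":0.06},{"ax":0.4,"ay":0,"az":0,"tx":0.055,"ty":0.0015,"tz":-0.001,"fingers":0.06},{"ax":0.4,"ay":0,"az":0,"tx":0.07,"ty":0.002,"tz":-0.001,"fingers":0.06},{"ax":0.4,"ay":0,"az":0,"tx":0.08,"ty":0.002,"tz":-0.001,"fingers":0.06},{"ax":0.4,"ay":0,"az":0,"tx":0.086,"ty":0.002,"tz":-0.001,"fingers":0.06}]'
python3 -m creep '[{"ax":0,"ay":0,"az":0,"tx":0,"ty":0,"tz":0,"fingers":0.06},{"ax":0,"ay":0,"az":0,"tx":0,"ty":0,"tz":0,"fingers":0.06}]'
python3 go.py 0.510 -0.172 0.027 -181.9
python3 cap.py 10 wrist scene
python3 -c "
import cv2;i=cv2.imread('pics/scene10.png');cv2.imwrite('pics/s10.png',cv2.resize(i[80:280,300:480],None,fx=3,fy=3))"
```

```text
time_s: 8.1
tcp_pos: [0.5087, -0.1719, 0.0268]
eef_rot: [-91.8, 89.9, -3.7]
contact_force: [0.3, -0.9, 0.0]
gripper_width: 0.06
time_s: 8.3
tcp_pos: [0.5089, -0.1719, 0.0274]
eef_rot: [-93.0, 89.9, -5.0]
contact_force: [-0.1, -0.1, -0.2]
gripper_width: 0.0602
t 8.3 tcp [ 0.5089 -0.1719  0.0274] ya 178.04698904153454 F [-0.1433 -0.0762 -0.1577] w 0.060231963352878795 j [  2.3  20.1 -30.5   0.  -39.3  -4.2]
shift [ 0.0004 -0.0011 -0.    ] turn [-0.053  -0.0044  0.0819]
```

View pics/s10.png

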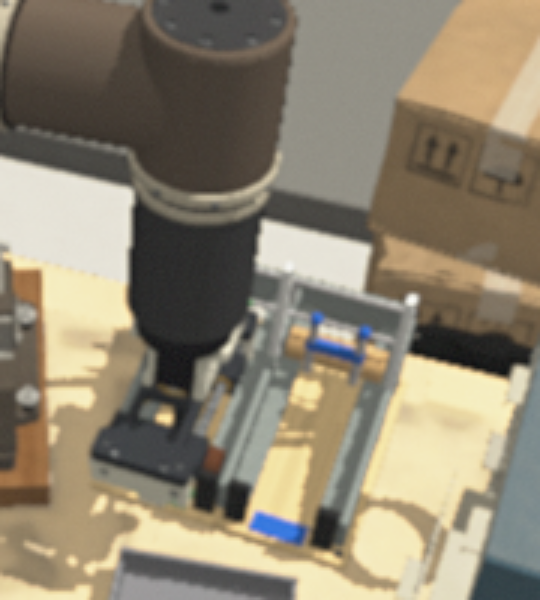

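View pics/wrist10.png

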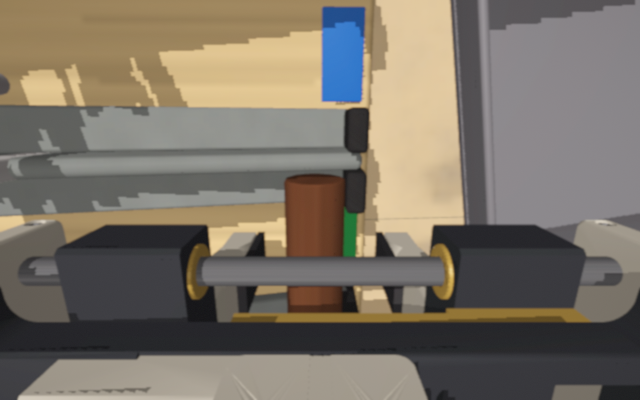

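The fingers straddle the blank (columns 287-344), with no contact. Closing at 12 N.

```bash
python3 -m creep '[{"ax":0,"ay":0,"az":0,"tx":0,"ty":-0.001,"tz":0,"fingers":0.034},{"ax":0,"ay":0,"az":0,"tx":0,"ty":-0.001,"tz":0,"fingers":0.02},{"ax":0,"ay":0,"az":0,"tx":0,"ty":-0.001,"tz":0,"fingers":0.015},{"ax":0,"ay":0,"az":0,"tx":0,"ty":-0.001,"tz":0,"fingers":0.015},{"ax":0,"ay":0,"az":0,"tx":0,"ty":-0.001,"tz":0,"fingers":0.015}]' 12
python3 -m creep '[{"ax":0,"ay":0,"az":0,"tx":-0.005,"ty":-0.001,"tz":0,"fingers":0.015},{"ax":0,"ay":0,"az":0,"tx":-0.02,"ty":-0.001,"tz":0,"fingers":0.015},{"ax":0,"ay":0,"az":0,"tx":-0.04,"ty":-0.001,"tz":0,"fingers":0.015},{"ax":0,"ay":0,"az":0,"tx":-0.065,"ty":-0.001,"tz":0,"fingers":0.015},{"ax":0,"ay":0,"az":0,"tx":-0.08,"ty":-0.001,"tz":0,"fingers":0.015}]'
python3 go.py 0.372 -0.2375 0.107 -172
python3 cap.py 11 wrist scene
```

```text
time_s: 8.9
tcp_pos: [0.5117, -0.172, 0.0273]
eef_rot: [-93.6, 89.7, -5.5]
contact_force: [2.7, -0.5, 0.2]
gripper_width: 0.0276
time_s: 9.4
tcp_pos: [0.5103, -0.172, 0.1082]
eef_rot: [-98.7, 90.0, -10.7]
contact_force: [0.1, 0.5, -0.7]
gripper_width: 0.0278
t 9.4 tcp [ 0.5103 -0.172   0.1082] ya 178.04456075123883 F [ 0.0988  0.5101 -0.67  ] w 0.027791136167195456 j [  2.2  14.1 -25.6   0.  -50.3  -4.2]
shift [ 0.0011  0.136  -0.0702] turn [-9.9554 -0.0108  0.0444]
```

View pics/wrist11.png

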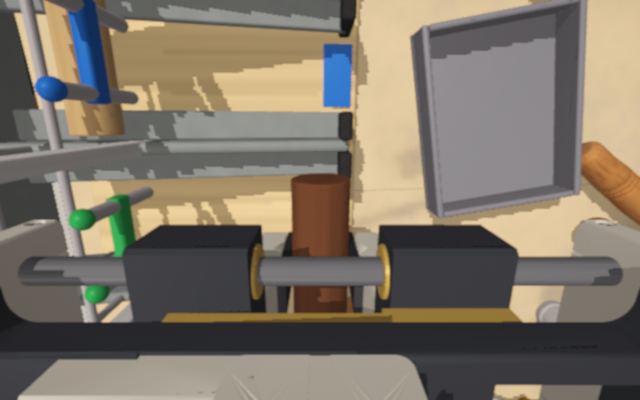

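The blank is held (27.8 mm opening). Moving over the tray.

```bash
python3 -m creep '[{"ax":-2,"ay":0,"az":0,"tx":0,"ty":0.02,"tz":-0.01,"fingers":0.015},{"ax":-4,"ay":0,"az":0,"tx":0,"ty":0.054,"tz":-0.028,"fingers":0.015},{"ax":-6,"ay":0,"az":0,"tx":0,"ty":0.088,"tz":-0.046,"fingers":0.015},{"ax":-8,"ay":0,"az":0,"tx":0,"ty":0.12,"tz":-0.062,"fingers":0.015},{"ax":-10,"ay":0,"az":0,"tx":0,"ty":0.136,"tz":-0.07,"fingers":0.015}]'
python3 -m creep '[{"ax":0,"ay":0,"az":0,"tx":0,"ty":0,"tz":0,"fingers":0.015},{"ax":0,"ay":0,"az":0,"tx":0,"ty":0,"tz":0,"fingers":0.015}]'
python3 go.py 0.372 -0.2375 0.002 -172
python3 cap.py 12 wrist scene
```

```text
time_s: 10.0
tcp_pos: [0.3681, -0.2375, 0.1055]
eef_rot: [62.1, 89.8, 160.2]
contact_force: [0.1, 0.0, -0.4]
gripper_width: 0.0271
time_s: 10.2
tcp_pos: [0.3716, -0.2373, 0.1063]
eef_rot: [69.3, 90.0, 167.3]
contact_force: [-0.3, -0.7, -0.3]
gripper_width: 0.0271
t 10.2 tcp [ 0.3716 -0.2373  0.1063] ya -172.04320921150395 F [-0.3327 -0.6761 -0.3089] w 0.0270879432166796 j [ -6.8   5.3 -37.2  -0.  -47.5  14.7]
shift [ 0.1043 -0.0004 -0.0002] turn [-0.0432  0.0056 -0.0148]
```

View pics/wrist12.png

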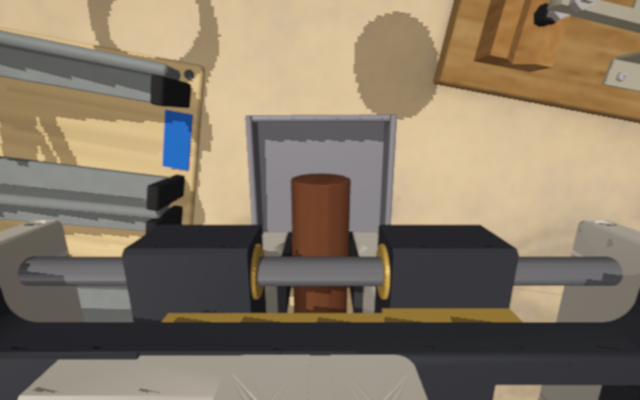

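View pics/scene12.png

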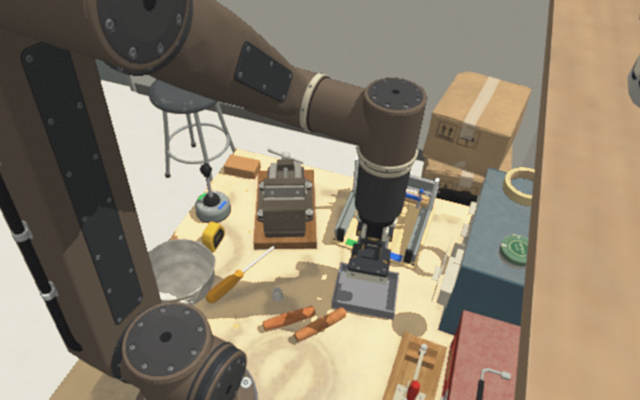

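The blank is centred over the tray (blank column 321, tray 248-396). However, I gripped it with its centre 19 mm above the fingertips and its radius is only 14 mm. The tips would reach the tray floor first and the blank would drop about 5 mm. To lay it down gently I'll set it back on the feeder rails, which are open in the middle, and regrip about 6.5 mm nearer the tips.

```bash
python3 go.py 0.5095 -0.172 0.108 178.05
```

```text
t 10.3 tcp [ 0.3724 -0.2371  0.1063] ya -171.9809104318139 F [-0.1239 -0.5814 -0.6797] w 0.027466188738305433 j [ -6.7   5.3 -37.2   0.  -47.5  14.7]
shift [-0.0017 -0.1448  0.0453] turn [ 9.9691 -0.0003 -0.008 ]
```

```bash
python3 -m creep '[{"ax":2,"ay":0,"az":0,"tx":0,"ty":-0.02,"tz":0.006,"fingers":0.015},{"ax":4,"ay":0,"az":0,"tx":0,"ty":-0.055,"tz":0.017,"fingers":0.015},{"ax":6,"ay":0,"az":0,"tx":0,"ty":-0.09,"tz":0.028,"fingers":0.015},{"ax":8,"ay":0,"az":0,"tx":0,"ty":-0.13,"tz":0.04,"fingers":0.015},{"ax":10,"ay":0,"az":0,"tx":0,"ty":-0.148,"tz":0.0457,"fingers":0.015}]'
python3 -m creep '[{"ax":0,"ay":0,"az":0,"tx":0,"ty":0,"tz":0,"fingers":0.015},{"ax":0,"ay":0,"az":0,"tx":0,"ty":0,"tz":0,"fingers":0.015},{"ax":0,"ay":0,"az":0,"tx":0,"ty":0,"tz":0,"fingers":0.015}]'
python3 go.py 0.5125 -0.172 0.0275 178.05
python3 cap.py 13 wrist
```

```text
time_s: 10.8
tcp_pos: [0.5158, -0.1695, 0.1061]
eef_rot: [-123.8, 90.0, -35.7]
contact_force: [-0.8, 0.0, -0.2]
gripper_width: 0.0272
time_s: 11.1
tcp_pos: [0.5113, -0.1712, 0.1061]
eef_rot: [86.8, 89.9, 174.9]
contact_force: [0.2, 0.3, -1.4]
gripper_width: 0.0279
t 11.1 tcp [ 0.5113 -0.1712  0.1061] ya 178.059011229375 F [ 0.1687  0.2718 -1.4226] w 0.0278999211551671 j [  2.3  14.3 -25.6  -0.  -50.1  -4.3]
shift [ 0.0786 -0.0013 -0.0008] turn [ 0.009   0.0035 -0.0642]
```

View pics/wrist13.png

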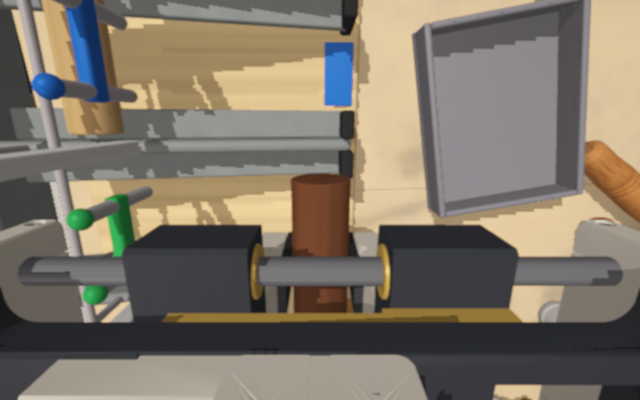

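Same view as just after the lift, so I'm back over the stops. Lowering to the rails.

```bash
python3 -m creep '[{"ax":0,"ay":0,"az":0,"tx":0.025,"ty":-0.0015,"tz":-0.0008,"fingers":0.015},{"ax":0,"ay":0,"az":0,"tx":0.05,"ty":-0.0015,"tz":-0.0008,"fingers":0.015},{"ax":0,"ay":0,"az":0,"tx":0.065,"ty":-0.0015,"tz":-0.0008,"fingers":0.015},{"ax":0,"ay":0,"az":0,"tx":0.074,"ty":-0.0015,"tz":-0.0008,"fingers":0.015},{"ax":0,"ay":0,"az":0,"tx":0.0775,"ty":-0.0015,"tz":-0.0008,"fingers":0.015}]'
python3 -m creep '[{"ax":0,"ay":0,"az":0,"tx":0.0005,"ty":0,"tz":0,"fingers":0.015},{"ax":0,"ay":0,"az":0,"tx":0.001,"ty":0,"tz":0,"fingers":0.015}]'
```

```text
time_s: 11.65
tcp_pos: [0.5127, -0.1725, 0.0285]
eef_rot: [93.6, 89.9, -178.4]
contact_force: [-0.6, -0.3, 0.3]
gripper_width: 0.0277
time_s: 11.85
tcp_pos: [0.5139, -0.1723, 0.0288]
eef_rot: [-92.8, 89.9, -4.7]
contact_force: [0.4, 0.9, -0.2]
gripper_width: 0.0275
```

```bash
python3 -m creep '[{"ax":0,"ay":0,"az":0,"tx":0.0007,"ty":0.001,"tz":0,"fingers":0.015},{"ax":0,"ay":0,"az":0,"tx":0.0012,"ty":0.001,"tz":0,"fingers":0.015}]'
python3 -m creep '[{"ax":0,"ay":0,"az":0,"tx":0.0005,"ty":0,"tz":0,"fingers":0.015}]'
```

```text
time_s: 12.05
tcp_pos: [0.5131, -0.1722, 0.028]
eef_rot: [-96.7, 89.9, -8.6]
contact_force: [-2.8, 1.1, 10.8]
gripper_width: 0.0275
time_s: 12.15
tcp_pos: [0.5131, -0.1722, 0.0279]
eef_rot: [-101.3, 89.9, -13.3]
contact_force: [-4.3, 2.9, 16.4]
gripper_width: 0.0274
```

The blank is resting on the rails (contact felt). Releasing gently.

```bash
python3 -m creep '[{"ax":0,"ay":0,"az":0,"tx":-0.0015,"ty":0,"tz":0,"fingers":0.015},{"ax":0,"ay":0,"az":0,"tx":-0.0015,"ty":0,"tz":0,"fingers":0.032},{"ax":0,"ay":0,"az":0,"tx":-0.0015,"ty":0,"tz":0,"fingers":0.042},{"ax":0,"ay":0,"az":0,"tx":-0.0015,"ty":0,"tz":0,"fingers":0.05},{"ax":0,"ay":0,"az":0,"tx":-0.0015,"ty":0,"tz":0,"fingers":0.05}]'
python3 -m creep '[{"ax":0,"ay":0,"az":0,"tx":0,"ty":0,"tz":0,"fingers":0.05},{"ax":0,"ay":0,"az":0,"tx":0,"ty":0,"tz":0,"fingers":0.05}]'
python3 go.py 0.5105 -0.172 0.0345 178.05
python3 cap.py 14 wrist
```

```text
time_s: 12.65
tcp_pos: [0.5124, -0.1721, 0.0277]
eef_rot: [96.8, 90.0, -175.2]
contact_force: [0.3, 0.2, 0.2]
gripper_width: 0.0483
time_s: 12.85
tcp_pos: [0.5124, -0.1721, 0.0278]
eef_rot: [98.2, 90.0, -173.8]
contact_force: [-0.2, -0.3, -0.4]
gripper_width: 0.0497
t 12.85 tcp [ 0.5124 -0.1721  0.0278] ya 178.0349007136148 F [-0.1507 -0.3341 -0.3556] w 0.049741224353646966 j [  2.2  20.4 -30.    0.  -39.7  -4.2]
shift [-0.0067  0.0019  0.0001] turn [-0.0151 -0.0017 -0.0115]
```

View pics/wrist14.png

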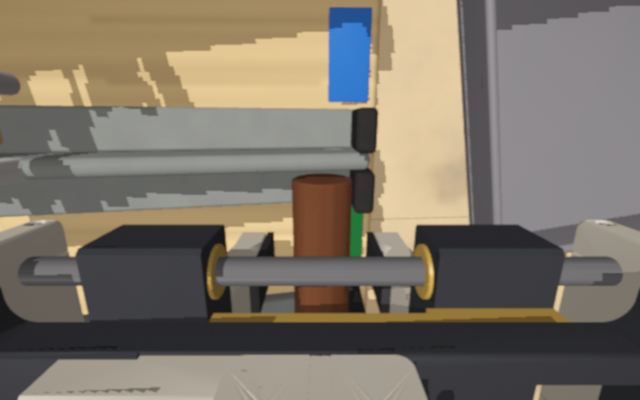

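```bash
python3 -m creep '[{"ax":0,"ay":0,"az":0,"tx":-0.004,"ty":0,"tz":0,"fingers":0.05},{"ax":0,"ay":0,"az":0,"tx":-0.0065,"ty":0,"tz":0,"fingers":0.05},{"ax":0,"ay":0,"az":0,"tx":-0.0065,"ty":0,"tz":0,"fingers":0.032},{"ax":0,"ay":0,"az":0,"tx":-0.0065,"ty":0,"tz":0,"fingers":0.02},{"ax":0,"ay":0,"az":0,"tx":-0.0065,"ty":0,"tz":0,"fingers":0.015}]' 12
python3 -m creep '[{"ax":0,"ay":0,"az":0,"tx":0,"ty":0,"tz":0,"fingers":0.015},{"ax":0,"ay":0,"az":0,"tx":0,"ty":0,"tz":0,"fingers":0.015},{"ax":0,"ay":0,"az":0,"tx":0,"ty":0,"tz":0,"fingers":0.015}]'
python3 -m creep '[{"ax":0,"ay":0,"az":0,"tx":-0.005,"ty":0,"tz":0,"fingers":0.015},{"ax":0,"ay":0,"az":0,"tx":-0.02,"ty":0,"tz":0,"fingers":0.015},{"ax":0,"ay":0,"az":0,"tx":-0.04,"ty":0,"tz":0,"fingers":0.015},{"ax":0,"ay":0,"az":0,"tx":-0.06,"ty":0,"tz":0,"fingers":0.015},{"ax":0,"ay":0,"az":0,"tx":-0.072,"ty":0,"tz":0,"fingers":0.015}]'
python3 go.py 0.372 -0.2375 0.106 -172
python3 cap.py 15 wrist
```

```text
time_s: 13.4
tcp_pos: [0.5124, -0.1721, 0.0344]
eef_rot: [-47.7, 90.0, 40.3]
contact_force: [-0.4, 0.8, 0.1]
gripper_width: 0.0312
time_s: 13.7
tcp_pos: [0.5123, -0.1721, 0.0343]
eef_rot: [96.0, 90.0, -176.0]
contact_force: [-0.6, 0.3, 1.0]
gripper_width: 0.0277
time_s: 14.2
tcp_pos: [0.5131, -0.1722, 0.1081]
eef_rot: [-91.7, 89.9, -3.7]
contact_force: [-0.5, -1.7, -0.6]
gripper_width: 0.0278
t 14.2 tcp [ 0.5131 -0.1722  0.1081] ya 178.04101289421126 F [-0.456  -1.6505 -0.6028] w 0.027803551734243506 j [  2.2  14.3 -25.4   0.  -50.3  -4.2]
shift [ 0.0018  0.1388 -0.0701] turn [-9.959  -0.0128  0.1082]
```

View pics/wrist15.png

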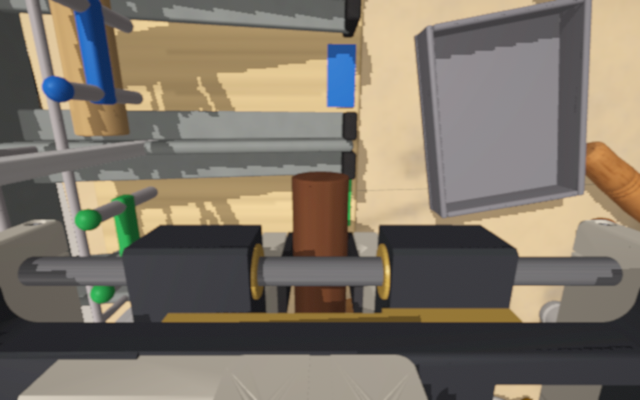

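The blank is held again and level at (320,240). Back over the tray.

```bash
python3 -m creep '[{"ax":-2,"ay":0,"az":0,"tx":0,"ty":0.02,"tz":-0.01,"fingers":0.015},{"ax":-4,"ay":0,"az":0,"tx":0,"ty":0.055,"tz":-0.028,"fingers":0.015},{"ax":-6,"ay":0,"az":0,"tx":0,"ty":0.09,"tz":-0.046,"fingers":0.015},{"ax":-8,"ay":0,"az":0,"tx":0,"ty":0.122,"tz":-0.062,"fingers":0.015},{"ax":-10,"ay":0,"az":0,"tx":0,"ty":0.139,"tz":-0.07,"fingers":0.015}]'
python3 -m creep '[{"ax":0,"ay":0,"az":0,"tx":0.02,"ty":0,"tz":0,"fingers":0.015},{"ax":0,"ay":0,"az":0,"tx":0.04,"ty":0,"tz":0,"fingers":0.015},{"ax":0,"ay":0,"az":0,"tx":0.05,"ty":0,"tz":0,"fingers":0.015},{"ax":0,"ay":0,"az":0,"tx":0.05,"ty":0,"tz":0,"fingers":0.015}]'
python3 go.py 0.372 -0.2375 0.0075 -172
python3 cap.py 16 wrist scene
```

```text
time_s: 14.75
tcp_pos: [0.368, -0.2377, 0.1057]
eef_rot: [57.4, 89.9, 155.5]
contact_force: [-0.2, 0.5, -0.2]
gripper_width: 0.0276
time_s: 15.15
tcp_pos: [0.37, -0.2371, 0.055]
eef_rot: [72.1, 89.8, 170.2]
contact_force: [-0.8, 0.1, -0.1]
gripper_width: 0.0277
t 15.15 tcp [ 0.37   -0.2371  0.055 ] ya -171.97378167969507 F [-0.7715  0.0654 -0.0655] w 0.027718294421852224 j [ -6.8   9.8 -40.8  -0.  -39.5  14.8]
shift [ 0.0475 -0.0021 -0.0008] turn [ 0.0261  0.059  -0.1831]
```

View pics/wrist16.png

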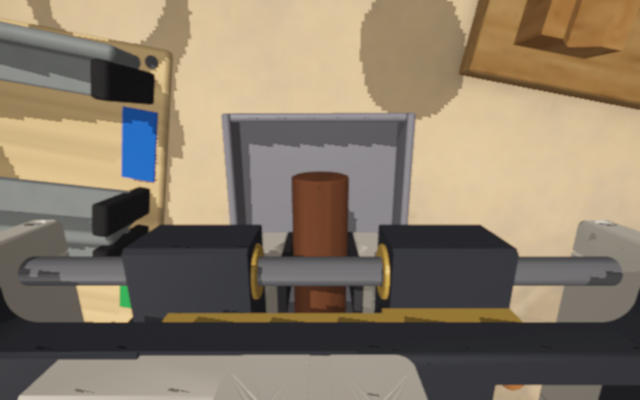

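The blank is centred in the tray mouth (tray 225-412, blank 292-348). Lowering in decreasing steps until it touches.

```bash
python3 -m creep '[{"ax":0,"ay":0,"az":0,"tx":0.018,"ty":0,"tz":0,"fingers":0.015},{"ax":0,"ay":0,"az":0,"tx":0.032,"ty":0,"tz":0,"fingers":0.015},{"ax":0,"ay":0,"az":0,"tx":0.04,"ty":0,"tz":0,"fingers":0.015},{"ax":0,"ay":0,"az":0,"tx":0.044,"ty":0,"tz":0,"fingers":0.015},{"ax":0,"ay":0,"az":0,"tx":0.045,"ty":0,"tz":0,"fingers":0.015}]'
python3 -m creep '[{"ax":0,"ay":0,"az":0,"tx":0,"ty":0,"tz":0,"fingers":0.015},{"ax":0,"ay":0,"az":0,"tx":0,"ty":0,"tz":0,"fingers":0.015}]'
```

```text
time_s: 15.75
tcp_pos: [0.3714, -0.2373, 0.0115]
eef_rot: [162.7, 90.0, -99.2]
contact_force: [-0.0, -0.7, -0.6]
gripper_width: 0.0274
time_s: 15.95
tcp_pos: [0.3716, -0.2374, 0.0119]
eef_rot: [-108.4, 89.9, -10.3]
contact_force: [-0.5, -0.8, 0.4]
gripper_width: 0.0277
```

```bash
python3 -m creep '[{"ax":0,"ay":0,"az":0,"tx":0.001,"ty":0,"tz":0,"fingers":0.015},{"ax":0,"ay":0,"az":0,"tx":0.002,"ty":0,"tz":0,"fingers":0.015},{"ax":0,"ay":0,"az":0,"tx":0.003,"ty":0,"tz":0,"fingers":0.015},{"ax":0,"ay":0,"az":0,"tx":0.003,"ty":0,"tz":0,"fingers":0.015}]'
python3 -m creep '[{"ax":0,"ay":0,"az":0,"tx":0.0007,"ty":0,"tz":0,"fingers":0.015},{"ax":0,"ay":0,"az":0,"tx":0.0007,"ty":0,"tz":0,"fingers":0.015}]'
```

```text
time_s: 16.35
tcp_pos: [0.371, -0.2373, 0.0083]
eef_rot: [74.1, 90.0, 172.2]
contact_force: [-0.6, 0.1, -0.7]
gripper_width: 0.0277
time_s: 16.55
tcp_pos: [0.3711, -0.2373, 0.0076]
eef_rot: [69.5, 90.0, 167.5]
contact_force: [0.0, -0.5, -0.7]
gripper_width: 0.0273
```

```bash
python3 -m creep '[{"ax":0,"ay":0,"az":0,"tx":0.0006,"ty":0,"tz":0,"fingers":0.015},{"ax":0,"ay":0,"az":0,"tx":0.0006,"ty":0,"tz":0,"fingers":0.015}]'

```

```text
time_s: 16.75
tcp_pos: [0.371, -0.2373, 0.007]
eef_rot: [75.9, 90.0, 174.0]
contact_force: [-0.4, 0.0, -0.6]
gripper_width: 0.0279
```

```bash
python3 -m creep '[{"ax":0,"ay":0,"az":0,"tx":0.0005,"ty":0,"tz":0,"fingers":0.015},{"ax":0,"ay":0,"az":0,"tx":0.0005,"ty":0,"tz":0,"fingers":0.015}]'

```

```text
time_s: 16.95
tcp_pos: [0.3712, -0.2373, 0.0068]
eef_rot: [-167.8, 90.0, -69.8]
contact_force: [-1.3, 1.3, 4.5]
gripper_width: 0.0275
```

Contact at 4.5 N. Opening slowly, then rising straight up.

```bash
python3 -m creep '[{"ax":0,"ay":0,"az":0,"tx":0,"ty":0,"tz":0,"fingers":0.028},{"ax":0,"ay":0,"az":0,"tx":0,"ty":0,"tz":0,"fingers":0.031},{"ax":0,"ay":0,"az":0,"tx":0,"ty":0,"tz":0,"fingers":0.035},{"ax":0,"ay":0,"az":0,"tx":0,"ty":0,"tz":0,"fingers":0.04},{"ax":0,"ay":0,"az":0,"tx":0,"ty":0,"tz":0,"fingers":0.045}]'
python3 -m creep '[{"ax":0,"ay":0,"az":0,"tx":0,"ty":0,"tz":0,"fingers":0.045},{"ax":0,"ay":0,"az":0,"tx":0,"ty":0,"tz":0,"fingers":0.045}]'
python3 cap.py 17 wrist
```

```text
time_s: 17.45
tcp_pos: [0.3711, -0.2373, 0.0065]
eef_rot: [72.2, 90.0, 170.2]
contact_force: [0.7, 0.8, -1.0]
gripper_width: 0.0422
time_s: 17.65
tcp_pos: [0.3711, -0.2373, 0.0065]
eef_rot: [72.0, 90.0, 170.0]
contact_force: [0.2, 0.1, -0.0]
gripper_width: 0.0451
```

View pics/wrist17.png

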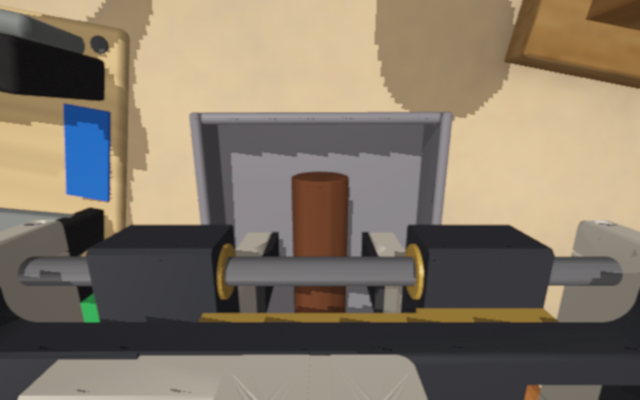

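The blank lies in the tray at (320,240), clear of both pads. Going up and away.

```bash
python3 -m creep '[{"ax":0,"ay":0,"az":0,"tx":-0.01,"ty":0,"tz":0,"fingers":0.045},{"ax":0,"ay":0,"az":0,"tx":-0.035,"ty":0,"tz":0,"fingers":0.045},{"ax":0,"ay":0,"az":0,"tx":-0.075,"ty":0,"tz":0,"fingers":0.045},{"ax":0,"ay":0,"az":0,"tx":-0.12,"ty":0,"tz":0,"fingers":0.045},{"ax":0,"ay":0,"az":0,"tx":-0.16,"ty":0,"tz":0,"fingers":0.045}]'
python3 -m creep '[{"ax":0,"ay":0,"az":0,"tx":-0.03,"ty":0,"tz":0.03,"fingers":0.045},{"ax":0,"ay":0,"az":0,"tx":-0.04,"ty":0,"tz":0.07,"fingers":0.045},{"ax":0,"ay":0,"az":0,"tx":-0.04,"ty":0,"tz":0.11,"fingers":0.045},{"ax":0,"ay":0,"az":0,"tx":-0.04,"ty":0,"tz":0.14,"fingers":0.045},{"ax":0,"ay":0,"az":0,"tx":-0.04,"ty":0,"tz":0.15,"fingers":0.045}]'
python3 -m creep '[{"ax":0,"ay":0,"az":0,"tx":0,"ty":0,"tz":0,"fingers":0.045},{"ax":0,"ay":0,"az":0,"tx":0,"ty":0,"tz":0,"fingers":0.045},{"ax":0,"ay":0,"az":0,"tx":0,"ty":0,"tz":0,"fingers":0.045}]'
python3 cap.py 18 wrist scene top
python3 - <<'E'
from dk import *
np.set_printoptions(precision=4,suppress=True)
W=ld("wrist18");S=ld("scene18");a,b=blobs(ld("scene0"),"yellow",50),blobs(S,"yellow",50);print([x[0] for x in a],[x[0] for x in b])
E
```

```text
time_s: 18.2
tcp_pos: [0.3709, -0.2374, 0.1695]
eef_rot: [-116.6, 89.9, -18.6]
contact_force: [1.3, 0.1, 0.7]
gripper_width: 0.045
time_s: 18.7
tcp_pos: [0.3495, -0.087, 0.2077]
eef_rot: [-72.8, 89.9, 25.4]
contact_force: [-0.2, -0.5, 0.2]
gripper_width: 0.0452
time_s: 19.0
tcp_pos: [0.3501, -0.0893, 0.2067]
eef_rot: [146.8, 90.0, -115.2]
contact_force: [0.0, -1.0, 0.3]
gripper_width: 0.045
[array([210.27, 233.35])] [array([210.17, 232.02])]
```

View pics/wrist18.png

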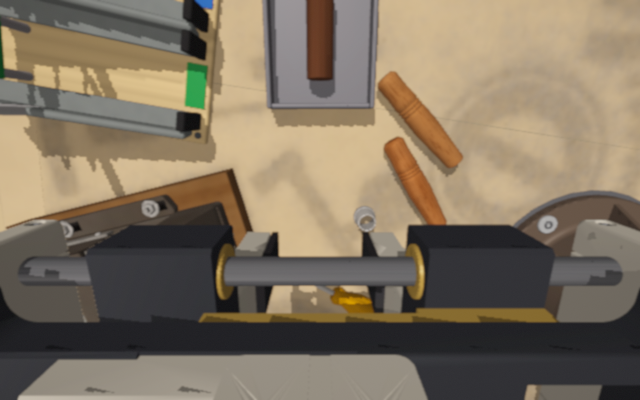

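View pics/scene18.png

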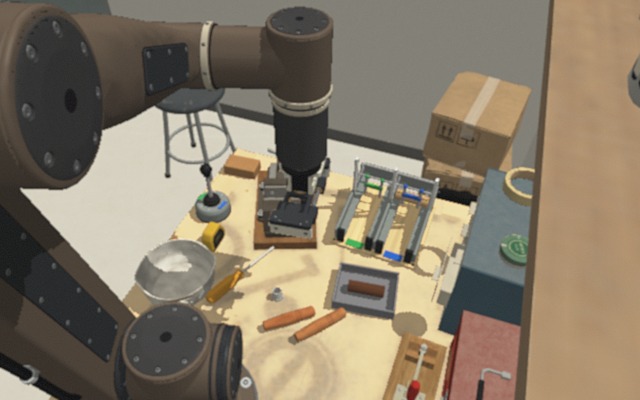

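The blank lies flat in the tray, at (366,288) in the scene view. The stick is upright, the green gate is shut and the pale blank is still behind blue. The tape's colour centroid moved by 1.3 px; I'll check whether that is only shading.

```bash
python3 - <<'E'
from h import *
f=lambda c,x,y,w,h:cv2.resize(c["pixels"][y:y+h,x:x+w],(380,380),interpolation=cv2.INTER_CUBIC)
A,B=ld("scene0"),ld("scene18");C,D=ld("top0"),ld("top18")
cv2.imwrite("pics/cmp.png",np.hstack([f(A,190,145,80,115),f(B,190,145,80,115)]))
for c in(C,D): print([x[0] for x in blobs(c,"yellow",50,(240,220,30,40))])
for a,b,r_ in((A,B,(195,215,35,40)),(A,B,(220,150,45,28)),(A,B,(190,155,45,70)),(A,B,(385,180,60,85))):
  x,y,w,h=r_;g=[cv2.cvtColor(q["pixels"],cv2.COLOR_BGR2GRAY)[y:y+h,x:x+w].astype(np.float32) for q in(a,b)]
  print(r_,cv2.phaseCorrelate(g[0],g[1],cv2.createHanningWindow((w,h),cv2.CV_32F)))
E
```

```text
[array([253.72, 240.54])]
[array([253.6 , 236.23])]
(195, 215, 35, 40) ((-0.027313093872248118, -0.10496999335273571), 0.9475729902585347)
(220, 150, 45, 28) ((0.5069400725258966, -0.17356198485464525), 0.8772716522216797)
(190, 155, 45, 70) ((0.6676176710278305, 0.048835290794635), 0.8954858544432087)
(385, 180, 60, 85) ((-0.009485742271131414, -0.024084957107994853), 0.9109898198092425)
```

View pics/cmp.png

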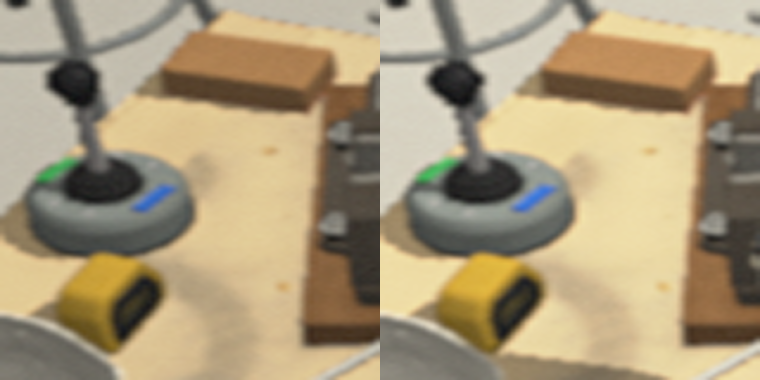

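The before and after crops match: tape, block and stick are all unmoved, and the centroid shift came from shading and the arm blocking part of the view. Handing in.

```bash
python3 -c "
from plant import order,r
print(r.get_state()['time_s']);print(order.close_job())"
```

```text
19.15
the job is handed in; nothing more can be done
None
```

The dark blank is lying flat in the grey job tray, and I handed the job in at 19.15 s.

- **Stick and gate:** The dark blank was behind the green gate. I pushed the stick to its green stop, where the side push reached about 19 N, and held it until two looks showed the blank at rest. I then led the stick back to centre.
- **Pick-up and regrip:** I gripped the blank at the stops and carried it over the tray, then saw the fingertips would touch the floor first and drop the blank about 5 mm. I set it back on the feeder rails (up to about 16 N on contact), gripped it 6.5 mm nearer the tips, and laid it in the tray with about 4.5 N of contact.
- **Last checks:** The blank lies clear of the tray walls. The stick is upright, the green gate is shut and the pale blank is still behind the blue gate. The gripper was about 0.2 m above the table, touching nothing.
- **Disagreements:** The tape measure's colour centroid moved 1.3 px in the scene view and 4.3 px in the top view. A direct image comparison in the scene view showed a shift of only about 0.1 px, so I put it down to shading and the arm blocking the view. The same comparison gave about 0.5 px for the sanding block and 0.7 px for the stick, and both look unmoved side by side. The camera views differed by 1–6 mm on the blank's position, mostly in height; contact and the grip fitted the stated 46 mm.

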